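# Scrape the baking sheet clean and hang up the scraper

### The job

Take the scraper from its wooden rest and use it to wipe the three loose bread crusts off the baking sheet into the scrap pan at the sheet's open far end, without touching the crusts with the gripper or arm. Then hang the scraper by its round hole on the peg of the steel stand and let go, so that it hangs there still, blade down. Leave the cup, jar and bowl alone.

Things in the scene. Friction and masses are not known exactly. Their poses are not given: they have to be found in the camera images.
- scraper: hand scraper, 0.4 kg: steel blade 130 wide (y), 95 high (z), 4 thick (x), under a black handle bar 110 (y) by 24 (x), 92 to 122 above the blade's lower edge. Origin: middle of that edge; z up. A round hole 36 across goes through the blade along x, centre 60 up. It starts upright, its lower edge 6 above the table, in the rest's slot, x as the rest's; grip the bar from above and lift straight up.
- eye (a point): centre of the scraper's hole, 60 above the blade's lower edge, on the blade's mid-plane.
- rest: dark wooden slotted rest, fixed, 56 (x) by 160 (y) by 36 high; a slot 6 wide and 30 deep runs along its y, and the scraper's blade stands in it. Origin: centre of its underside. It may be on either side of the robot; the stand is on the other side.
- sheet: aluminium baking sheet on a wooden block, fixed, 220 (x) by 240 (y), flat top face 85 above the table. Along both sides y = -120 and y = +120 runs a raised edge 14 high and 7 thick, so 226 is free between them; the near (-x) and far (+x) ends are open. Origin: centre of the block's underside; x points to the scrap pan.
- pan: open steel scrap pan, fixed, 130 (x) by 250 (y) by 60 high, walls 4 thick; its near wall stands 1 mm beyond the sheet's far end and its rim is 25 below the sheet's top face. Origin: centre of its underside; axes as the sheet's.
- crust1: a loose, hard piece of dry brown bread crust, a plain bar 64 long and 28 wide with a dark strip along one side, 12 thick, about 20 g, lying flat on the sheet at the start. Origin: centre of its underside; x along its length, z up.
- crust2: a loose, hard piece of dry brown bread crust, 60 long, 22 wide, with a 30 mm long part near one end that is 30 wide, with a dark patch on top, 12 thick, about 20 g, lying flat on the sheet at the start. Origin: centre of its underside; x along its length, z up.
- crust3: a loose, hard piece of dry brown bread crust, 62 long, 20 wide at the ends and 32 wide near the middle, with a dark patch on top, 12 thick, about 20 g, lying flat on the sheet at the start. Origin: centre of its underside; x along its length, z up.
- stand: steel peg stand, fixed: base 110 (x) by 90 (y) by 10; post 20 by 24, 166 high, centred at x = +42. A round peg 10 thick points from it to -x, axis 160 above the table, level to x = -36, then rising to axis height 169 at x = -48 (the round tip ends at x = -53, 174 high). Origin: centre of the base's underside.
- peg (a point): point on the axis of the peg, halfway along its level part (x = -4, y = 0, z = 160 in the stand's frame). With the scraper hanging, its hole's centre is about 13 below the peg's axis; it may hang up to some 15 degrees askew.
- cup: bystander: white plastic cup, 72 across at the rim, 95 high. Origin: centre of its underside.
- jar: bystander: white ceramic jar with a steel cap, 66 across, 90 high. Origin: centre of its underside.
- bowl: bystander: steel bowl, 120 across at the rim, 50 high. Origin: centre of its underside.
Not all that is in view belongs to the job. Leave any purple look-alike of the crust1 alone. Leave any purple look-alike of the scraper alone.

How it is judged (in metres and radians):
On the way, in this order (a step that is already met when the one before it is completed fails the run):
1. all three crusts lie in the scrap pan (x of crust1 in the frame of pan between -0.066 and 0.066 m and y of crust1 in the frame of pan between -0.125 and 0.125 m and z of each of crust1, crust2, crust3 in the frame of pan below 0.055 m and x of crust2 in the frame of pan between -0.066 and 0.066 m and y of crust2 in the frame of pan between -0.125 and 0.125 m and x of crust3 in the frame of pan between -0.066 and 0.066 m and y of crust3 in the frame of pan between -0.125 and 0.125 m), for 0.2 s.
2. the scraper hangs on the peg by its hole (x of eye in the frame of stand between -0.043 and 0.032 m and y of eye in the frame of stand between -0.02 and 0.02 m and z of eye in the frame of stand between 0.138 and 0.156 m and angle between scraper's own z axis and vertical below 0.35 rad and contact force between scraper and stand above 1 N and linear speed of scraper below 0.03 m/s), for 0.2 s.
At the end, for the whole second after the job is handed in: All three crusts are in the scrap pan, below its rim; the scraper hangs still by its hole on the peg, between the post and the turned-up end: hole centre within 20 mm sideways of the peg axis and 4 to 22 mm below it, within 0.35 rad of upright, its weight on the stand (all of step 1 and all of step 2); the robot touches nothing.
It fails at once if the gripper or arm touches a crust (contact force between any of the fingers, the arm and crust1 above 0.3 N or contact force between any of the fingers, the arm and crust2 above 0.3 N or contact force between any of the fingers, the arm and crust3 above 0.3 N).
It fails at once if a bystander is shifted by more than 30 mm or knocked over (distance of any of cup, jar, bowl from where it was at the start of the episode above 0.03 m or angle between any of cup, jar, bowl's own z axis and vertical above 0.5 rad).
It also fails if it takes over 72 s, if anything falls off the work surface, if the arm or the gripper's body presses on something with over 40 N, if the wrist force passes 120 N, or if a joint passes its speed limit or range.

### The arm

A 6-joint arm with a two-finger parallel gripper is mounted at the origin on the work surface. World frame = base frame: x ahead of the robot, y to its left, z up, the work surface at z = 0. Lengths are in m, angles in degrees, forces in N, time in s.
With the tool pointing down it reaches from about 0.3 to 0.775 m from the base axis. Payload 14.6 kg.
Tool frame: the origin (TCP) lies midway between the tips of the shut fingers; the grasp point (between the pads) lies 19 mm behind it; z points along the fingers, y is the line along which they close (so a half turn about z gives the same grasp; the last joint's range is limited). The gripper opens to 85 mm and grips with 20 to 120 N. Pads are 22 mm wide; open, the fingers measure 114 mm over their backs; the gripper's body (76 mm by 85 mm) begins 54 mm behind the grasp point. The pads swing forward as they close: fully open they stand 13 mm farther back than shut.
Start: joints at [-3.816, 17.183, 87.147, -0, 75.671, -3.816], TCP at [0.55, -0, 0.231] pointing down, gripper open.
Joint ranges: [-173.82, 173.82], [-45.26, 126.66], [13.44, 144.39], [-59.66, 239.66], [0, 175.72], [-146.38, 146.38]. Speed limits (degrees/s): [127.2, 127.2, 147.25, 180, 180, 180].

### API

Orientations are given as a 3x3 rotation matrix whose columns are the frame's x, y, z axes.
In Python, from bench import manip gives the robot as it stands.
- The arm moves only by the tool apply_moves, never from a script. Its argument "moves" is one flat list of numbers, 6 for each row, row after row: the shift along the tool's x, y, z in cm, then the turn, a rotation vector about the tool's x, y, z in degrees. In form: [x, y, z, wx, wy, wz, x, y, z, wx, wy, wz, ...]. A call has exactly 10 rows; each row is the pose to reach, as a shift and turn from the pose commanded when the call began, along the tool's axes at that moment; what a row does not reach only later rows make up. A row lasts 1/10 s, in which the tool goes at most 50 mm and 8.59 degrees, less where a joint would pass 70% of its speed; a pose out of reach is approached as far as the arm can. A call with a gripper value outside its range is refused whole. "hand" is the finger opening in cm, from 0 to 8.54, set as the call begins (left out, the last holds). The fingers move at their own pace and stop on an object; "squeeze" is the grip in N (left out, the last holds). Time passes only in rows, so rows that repeat a pose let the fingers close, or fill a call up. It gives the time, the measured TCP pose, the force, the opening and the grip force at its end, in the units of the state.
- manip.get_state(): the state, without advancing time (a new reading comes with each control period).
- manip.camera(name): name is "scene" or "side" or "wrist"; returns the picture (420x560x3 uint8, red, green, blue); there is no depth.
- manip.camera_info(name): a dict with "K" (3x3 intrinsics, pixels), "k1" (the pictures are not rectified: a ray, as slopes to the right and down, at radius r is drawn at 1 + k1 r^2 times it, then the intrinsics apply), "R" (3x3) and "t" (3): a world point X has camera coordinates R X + t. Camera axes: x right, y down, z forward; pixel columns grow to the right and rows downward; lengths in m; the calibration is good to about 2 mm. A picture is of the moment at which its call begins: read the wrist's pose just before it. camera_info takes no time and is no camera call; for the wrist camera it gives the pose at the moment of the call.
- manip.job_done(): hands the job in; it is judged then, once.
Trained networks look in the newest picture that a camera, given by its name, has taken for a name from the list of things; names that differ only in an ending like _2 or _b are one class to them, and where a whole thing is asked for, a point or a joint stands for the part that bears it (a point fixed in the world has none). Each returns a list of dicts, best first, with "confidence" (0 to 1); they miss things now and then, are a little off and sometimes report something else, mostly with a low value. They report only what shows in the picture. A call takes as long as a camera call. They do not tell look-alikes from the thing itself.
- manip.find_in(camera, target): "box" ([left, top, width, height] in pixels, round what is visible of it).
- manip.landmark_of(camera, target): "at" ([column, row] in pixels: a listed point, or the origin of a listed thing).
The state is a dict: "time": time; "joint_pos": joint angles; "dq": joint speeds; "tau": joint torques, N m; "tool_pos": TCP position; "ee_rot": TCP orientation; "wrist_force": force on the tool from outside, world axes, zero at the start; "moment": the same for the moment, N m; "width": finger opening in m; "finger_force": force on a finger pad.
Only numpy, scipy, OpenCV 4.12 (cv2) and the standard library are available. Lean on these libraries where they do the work, as an engineer would, in place of code of your own. Each camera call takes 0.05 s, during which the arm holds its last target. There are 200 camera calls.

## Working session

There is one attempt and no reset: what is moved stays moved. The work goes in short steps, Python scripts to look and compute and a tool call to move; the robot and the scene stay as the last step left them, time stands still between calls to the robot, and variables do not carry over. Pictures are saved under pics/ and viewed, at most 10 in all, crops included, and the job is handed in when it is done.

Besides the shell and the picture viewer there is one more tool, called after ">>>" in YAML: its name, and indented under it one key for each argument. apply_moves: Moves the arm, as the interface text tells. Its arguments: {"type":"object","properties":{"moves":{"type":"array","items":{"type":"number"}},"hand":{"type":"number"},"squeeze":{"type":"number"}},"required":["moves"]}

```bash
mkdir -p pics; cat > h.py <<'E'
import numpy as np, cv2, json
from bench import manip
def snap(c,f=None):
    im=manip.camera(c)
    if f: cv2.imwrite('pics/'+f,im[:,:,::-1])
    return im
def ray(c,px,info=None):
    i=info or manip.camera_info(c);K=np.array(i['K']);R=np.array(i['R']);t=np.array(i['t'])
    d=np.array([(px[0]-K[0,2])/K[0,0],(px[1]-K[1,2])/K[1,1]]);s=d.copy()
    for _ in range(30): s=d/(1+i['k1']*(s@s))
    return -R.T@t, R.T@np.array([s[0],s[1],1.])
def onz(c,px,z,info=None):
    o,d=ray(c,px,info);return o+d*(z-o[2])/d[2]
def proj(c,X,info=None):
    i=info or manip.camera_info(c);K=np.array(i['K']);p=np.array(i['R'])@np.array(X)+np.array(i['t']);s=p[:2]/p[2]
    s=s*(1+i['k1']*(s@s));return np.array([K[0,0]*s[0]+K[0,2],K[1,1]*s[1]+K[1,2]])
E
python3 - <<'E'
from h import *
np.set_printoptions(precision=3,suppress=True)
ims=[snap('scene'),snap('side')]
cv2.imwrite('pics/a.png',cv2.resize(np.hstack(ims)[:,:,::-1],None,fx=1,fy=1)[:, :560]);cv2.imwrite('pics/b.png',ims[1][:,:,::-1])
for c in ['scene','side']:
    i=manip.camera_info(c);print(c,-np.array(i['R']).T@i['t'])
    for n in ['scraper','eye','rest','sheet','pan','crust1','crust2','crust3','stand','peg','cup','jar','bowl']:
        print(n,[(np.round(d['at']).tolist(),round(d['confidence'],2)) for d in manip.landmark_of(c,n)])
E
```

```text
scene [1.24  0.281 0.831]
scraper [([216.0, 204.0], 0.97), ([250.0, 181.0], 0.88)]
eye [([214.0, 187.0], 0.91), ([251.0, 166.0], 0.89), ([139.0, 207.0], 0.75)]
rest [([215.0, 203.0], 0.71)]
sheet [([301.0, 244.0], 0.87)]
pan [([268.0, 284.0], 0.63), ([323.0, 231.0], 0.57), ([273.0, 221.0], 0.17)]
crust1 [([272.0, 220.0], 0.71), ([380.0, 236.0], 0.64), ([323.0, 231.0], 0.57), ([307.0, 215.0], 0.46)]
crust2 [([272.0, 220.0], 0.71), ([380.0, 236.0], 0.64), ([323.0, 231.0], 0.57), ([307.0, 215.0], 0.46)]
crust3 [([272.0, 220.0], 0.71), ([380.0, 236.0], 0.64), ([323.0, 231.0], 0.57), ([307.0, 215.0], 0.46)]
stand [([420.0, 286.0], 0.97), ([415.0, 350.0], 0.59), ([217.0, 203.0], 0.28)]
peg [([301.0, 243.0], 0.73), ([434.0, 239.0], 0.58)]
cup [([415.0, 352.0], 0.74), ([218.0, 206.0], 0.32)]
jar [([273.0, 217.0], 0.45)]
bowl [([138.0, 205.0], 0.92), ([159.0, 251.0], 0.43)]
side [-0.    -0.831  1.052]
scraper [([317.0, 291.0], 0.75), ([262.0, 315.0], 0.74)]
eye [([265.0, 302.0], 0.86), ([319.0, 284.0], 0.66), ([268.0, 228.0], 0.49)]
rest [([318.0, 297.0], 0.57), ([256.0, 158.0], 0.42)]
sheet [([268.0, 231.0], 0.92)]
pan [([314.0, 212.0], 0.68), ([315.0, 283.0], 0.62)]
crust1 [([205.0, 213.0], 0.72), ([262.0, 215.0], 0.58), ([290.0, 222.0], 0.52), ([260.0, 197.0], 0.47)]
crust2 [([205.0, 213.0], 0.72), ([262.0, 215.0], 0.58), ([290.0, 222.0], 0.52), ([260.0, 197.0], 0.47)]
crust3 [([205.0, 213.0], 0.72), ([262.0, 215.0], 0.58), ([290.0, 222.0], 0.52), ([260.0, 197.0], 0.47)]
stand [([217.0, 178.0], 0.75)]
peg [([211.0, 145.0], 0.55)]
cup [([254.0, 157.0], 0.76)]
jar [([390.0, 269.0], 0.87)]
bowl [([398.0, 327.0], 0.71)]
```

View pics/a.png

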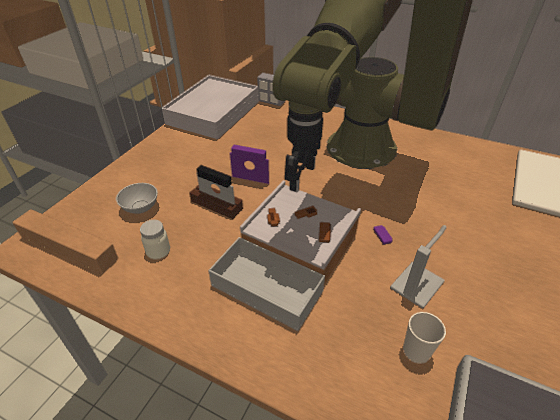

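View pics/b.png

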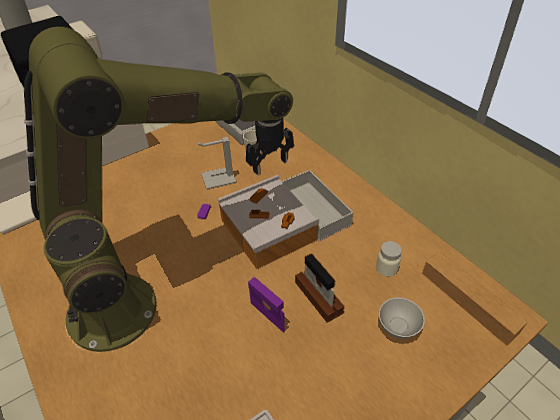

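The real scraper has the black bar in the dark rest, at scene (215,187) and side (319,284). The purple scraper at scene (250,166) and side (266,302) is a decoy. The crusts are at scene (272,217), (307,212) and (325,231), with a purple decoy crust at (383,235). The stand is at scene (420,286).

```bash
python3 - <<'E'
from h import *
np.set_printoptions(precision=3,suppress=True)
def tri(a,b):
    o1,d1=ray('scene',a);o2,d2=ray('side',b)
    s=np.linalg.lstsq(np.c_[d1,-d2],o2-o1,rcond=None)[0]
    p,q=o1+s[0]*d1,o2+s[1]*d2
    return (p+q)/2,np.linalg.norm(p-q)*1000
print('eye',tri((214,187),(319,284)));print('sheet0',onz('scene',(301,244),0),tri((301,244),(268,231)))
print('rest',onz('scene',(215,203),0),onz('side',(318,297),0))
print('pan',onz('scene',(268,284),0),onz('side',(314,212),0))
print('stand',onz('scene',(420,286),0),onz('side',(217,178),0)); print('peg',tri((434,239),(211,145)))
print('cup',onz('scene',(415,352),0),'jar',onz('side',(390,269),0),'bowl',onz('side',(398,327),0))
for n,p,z in [('sheetcorners',[(285,187),(361,212),(318,268),(242,231)],.099),('pan',[(241,243),(323,286),(299,321),(211,276)],.06),('restTop',[(192,188),(243,206),(241,215),(191,198)],.036),('bar',[(197,172),(231,184)],.125),('standbase',[(391,286),(414,304),(443,288),(420,266)],.01),('crusts',[(272,217),(307,212),(325,231)],.097)]:
    print(n,*[onz('scene',q,z)[:2] for q in p])
s=manip.get_state();print(np.array(s['ee_rot']),s['tool_pos'])
i=manip.camera_info('wrist');print(np.array(i['K']),np.array(i['R']),-np.array(i['R']).T@i['t'])
im=manip.camera('scene')
cv2.imwrite('pics/c.png',cv2.resize(im[130:340,180:460,::-1],None,fx=2.8,fy=2.8,interpolation=2))
E
```

```text
eye (array([ 0.491, -0.304,  0.066]), np.float64(0.20507437871664488))
sheet0 [ 0.53  -0.002  0.   ] (array([ 0.527, -0.004, -0.005]), np.float64(2.748281422141072))
rest [ 0.491 -0.309 -0.   ] [ 0.494 -0.302  0.   ]
pan [ 0.691 -0.021  0.   ] [ 0.697 -0.03   0.   ]
stand [0.528 0.321 0.   ] [0.525 0.317 0.   ]
peg (array([0.517, 0.313, 0.155]), np.float64(3.9004934342285096))
cup [0.71  0.348 0.   ] jar [ 0.728 -0.353  0.   ] bowl [ 0.604 -0.505  0.   ]
sheetcorners [ 0.435 -0.097] [0.44  0.128] [0.665 0.097] [ 0.64  -0.119]
pan [ 0.646 -0.121] [0.679 0.118] [0.788 0.106] [ 0.77  -0.132]
restTop [ 0.496 -0.385] [ 0.498 -0.202] [ 0.534 -0.188] [ 0.536 -0.36 ]
bar [ 0.513 -0.339] [ 0.517 -0.223]
standbase [0.568 0.257] [0.595 0.319] [0.518 0.372] [0.473 0.307]
crusts [ 0.559 -0.076] [ 0.501 -0.001] [0.546 0.068]
[[ 0.  1. -0.]
 [ 1. -0.  0.]
 [ 0. -0. -1.]] [ 0.55  -0.     0.231]
[[322.499   0.    283.181]
 [  0.    322.499 210.852]
 [  0.      0.      1.   ]] [[ 1.    -0.    -0.001]
 [-0.    -0.959  0.282]
 [-0.001 -0.282 -0.959]] [0.55  0.071 0.373]
```

View pics/c.png

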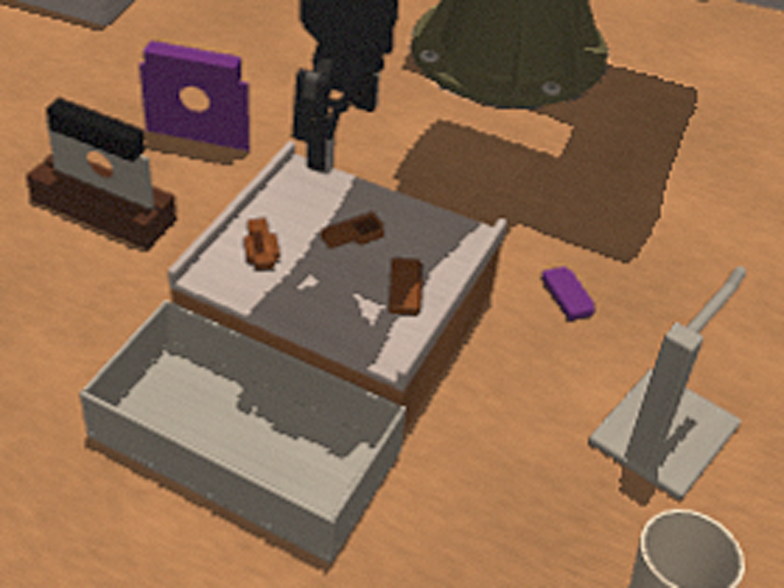

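The crop confirms it: the black-barred steel scraper with the round hole stands in the dark rest, and the purple one beside it is the decoy. The pan lies at the sheet's far end. The peg points back toward the robot. Next I move above the scraper.

>>> apply_moves:
  moves: [-4,-1,0,0,0,0,-8,-2,0,0,0,0,-13,-3,0,0,0,0,-17,-4,0,0,0,0,-22,-5,0,0,0,0,-26,-5.9,0,0,0,0,-30.4,-5.9,0,0,0,0,-30.4,-5.9,0,0,0,0,-30.4,-5.9,0,0,0,0,-30.4,-5.9,0,0,0,0]
  hand: 8.5

```text
time: 2.45
tool_pos: [0.4911, -0.3032, 0.2312]
ee_rot: [[-0.001, 1.0, -0.0], [1.0, 0.001, 0.0], [0.0, -0.0, -1.0]]
wrist_force: [-0.4, 0.3, 0.6]
width: 0.0849
finger_force: 0.0
```

```bash
python3 - <<'E'
from h import *
np.set_printoptions(precision=3,suppress=True)
s=manip.get_state();print(s['tool_pos'],s['time'],s['joint_pos'])
im=snap('wrist','d.png');i=manip.camera_info('wrist')
for n in ['scraper','eye','rest']: print(n,manip.landmark_of('wrist',n),manip.find_in('wrist',n))
# dark bar mask
E
```

```text
[ 0.491 -0.303  0.231] 2.45 [-35.324  20.672  82.534   0.008  76.811 -35.366]
scraper [{'at': [156.1, 151.4], 'confidence': 0.91}, {'at': [288.4, 177.5], 'confidence': 0.58}] [{'box': [269.6, 118.6, 37.1, 146.1], 'confidence': 0.76}, {'box': [65.7, 86.1, 102.8, 145.7], 'confidence': 0.73}]
eye [] [{'box': [266.1, 117.3, 41.4, 147.7], 'confidence': 0.86}, {'box': [67.4, 88.5, 99.1, 142.4], 'confidence': 0.64}]
rest [{'at': [283.8, 176.8], 'confidence': 0.96}] [{'box': [254.6, 105.0, 62.7, 148.6], 'confidence': 0.92}]
```

View pics/d.png

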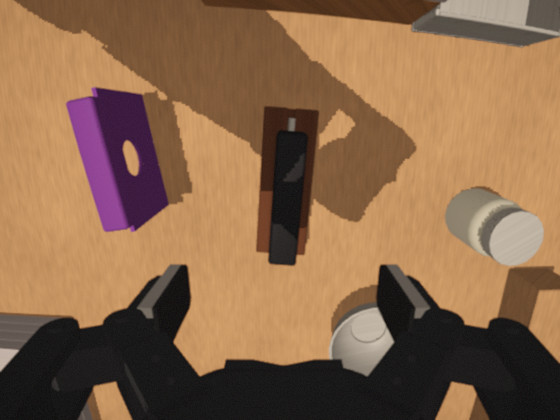

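The wrist view shows the black bar from (291,132) to (283,264) over the dark rest, whose corners are at (265,107), (319,110) and (257,251). The purple decoy is at left (120,155).

```bash
python3 - <<'E'
from h import *
np.set_printoptions(precision=4,suppress=True)
for p in [(277,132),(307,132),(270,263),(295,264)]: print(onz('wrist',p,.128)[:2])
for p in [(265,107),(319,110),(257,251)]: print(onz('wrist',p,.036)[:2])
E
```

```text
[ 0.4867 -0.2431]
[ 0.509  -0.2431]
[ 0.4804 -0.3494]
[ 0.5012 -0.3503]
[ 0.473  -0.2226]
[ 0.5273 -0.2254]
[ 0.4617 -0.3786]
```

>>> apply_moves:
  moves: [0.5,0.35,3,0,0,4,0.5,0.35,7,0,0,4,0.5,0.35,10,0,0,4,0.5,0.35,12,0,0,4,0.5,0.35,13.5,0,0,4,0.5,0.35,13.5,0,0,4,0.5,0.35,13.5,0,0,4,0.5,0.35,13.5,0,0,4,0.5,0.35,13.5,0,0,4,0.5,0.35,13.5,0,0,4]
  hand: 8.5

```text
time: 3.8
tool_pos: [0.4947, -0.2992, 0.097]
ee_rot: [[0.07, 0.998, 0.001], [0.998, -0.07, -0.001], [-0.001, 0.001, -1.0]]
wrist_force: [0.4, 0.1, -0.1]
width: 0.0851
finger_force: 0.0
```

>>> apply_moves:
  moves: [0,0,0,0,0,0,0,0,0,0,0,0,0,0,0,0,0,0,0,0,0,0,0,0,0,0,0,0,0,0,0,0,0,0,0,0,0,0,0,0,0,0,0,0,0,0,0,0,0,0,0,0,0,0,0,0,0,0,0,0]
  hand: 1.5
  squeeze: 80

```text
time: 4.8
tool_pos: [0.4946, -0.2991, 0.0965]
ee_rot: [[0.07, 0.998, 0.0], [0.998, -0.07, -0.0], [-0.0, 0.0, -1.0]]
wrist_force: [-0.5, 0.2, 5.9]
width: 0.0229
finger_force: 79.7
```

>>> apply_moves:
  moves: [0,0,-2,0,0,0,0,0,-5,0,0,0,0,0,-9,0,0,0,0,0,-13,0,0,0,2,0,-16,0,0,0,6,1,-16,0,0,0,10,2,-16,0,0,0,14,2.5,-16,0,0,0,14,2.5,-16,0,0,0,14,2.5,-16,0,0,0]

```text
time: 5.8
tool_pos: [0.5291, -0.1603, 0.2554]
ee_rot: [[0.068, 0.998, -0.002], [0.998, -0.068, 0.0], [0.0, -0.002, -1.0]]
wrist_force: [0.2, -0.1, -4.8]
width: 0.0229
finger_force: 79.7
```

```bash
python3 - <<'E'
from h import *
np.set_printoptions(precision=3,suppress=True)
s=manip.get_state();print(s['tool_pos'],s['time'],s['width'],s['finger_force'])
im=snap('wrist','e.png');i=manip.camera_info('wrist');print(i['R'],i['t'])
for n in ['sheet','crust1']: print(n,manip.landmark_of('wrist',n),manip.find_in('wrist',n))
E
```

```text
[ 0.529 -0.16   0.255] 5.8 0.022881419887126875 79.73468542098999
[[ 0.998 -0.07  -0.002]
 [-0.066 -0.957  0.282]
 [-0.022 -0.281 -0.96 ]] [-0.539 -0.163  0.368]
sheet [{'at': [272.5, 46.3], 'confidence': 0.6}] [{'box': [150.0, 3.8, 245.4, 161.2], 'confidence': 0.57}]
crust1 [{'at': [300.4, 100.1], 'confidence': 0.56}] [{'box': [200.1, 2.9, 69.3, 55.7], 'confidence': 0.8}, {'box': [268.4, 71.9, 68.2, 54.9], 'confidence': 0.79}]
```

View pics/e.png

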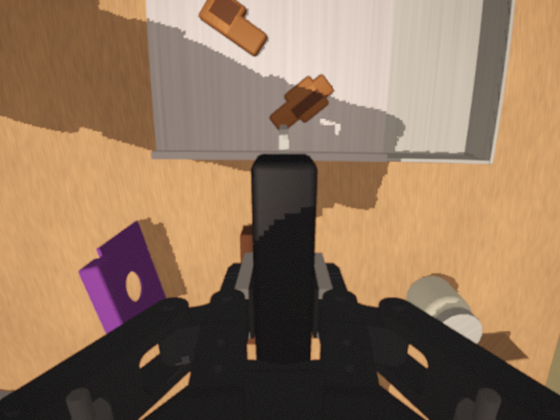

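The wrist view shows the scraper held squarely. The sheet's right raised edge runs from (152,152) to (389,157), and its near end runs up from (152,150) to (147,25).

```bash
python3 - <<'E'
from h import *
np.set_printoptions(precision=4,suppress=True)
for p in [(152,151),(388,153),(152,158),(388,160)]: print('rim',p,onz('wrist',p,.099)[:2])
for p in [(147,25),(151,140),(389,20),(389,145)]: print('end',p,onz('wrist',p,.085)[:2])
for p in [(203,15),(266,48),(272,122),(330,88)]: print('crust',onz('wrist',p,.097)[:2])
c=manip.get_state();Rt=np.array(c['ee_rot'])
for p in [(260,157),(305,157)]: print('barend',onz('wrist',p,.2554+.032)[:2])
E
```

```text
rim (152, 151) [ 0.4103 -0.1116]
rim (388, 153) [ 0.6287 -0.1293]
rim (152, 158) [ 0.4092 -0.118 ]
rim (388, 160) [ 0.6287 -0.1358]
end (147, 25) [ 0.4181 -0.0003]
end (151, 140) [ 0.4054 -0.1021]
end (389, 20) [ 0.6339 -0.0126]
end (389, 145) [ 0.634  -0.1235]
crust [ 0.4722 -0.0008]
crust [ 0.5235 -0.0318]
crust [ 0.5237 -0.0945]
crust [ 0.5772 -0.0687]
barend [ 0.5255 -0.1033]
barend [ 0.5408 -0.1044]
```

>>> apply_moves:
  moves: [3,-3,0,0,0,1,6,-6,0,0,0,2,9,-9,0,0,0,2,11.6,-10.7,0,0,0,2,11.6,-10.7,1,0,0,2,11.6,-10.7,4,0,0,2,11.6,-10.7,6,0,0,2,11.6,-10.7,7,0,0,2,11.6,-10.7,7.7,0,0,2,11.6,-10.7,7.7,0,0,2]

```text
time: 7.05
tool_pos: [0.4306, -0.0382, 0.179]
ee_rot: [[0.105, 0.994, -0.001], [0.994, -0.105, 0.0], [0.0, -0.001, -1.0]]
wrist_force: [-0.2, 0.7, -4.1]
width: 0.0228
finger_force: 80.8
```

```bash
python3 - <<'E'
from h import *
s=manip.get_state();print(s['tool_pos'],s['wrist_force'])
im=np.vstack([cv2.resize(snap(c)[y:y+140,x:x+250,::-1],(540,300),interpolation=2) for c,y,x in [('scene',170,180),('side',130,150)]])
cv2.imwrite('pics/f.png',im)
E
```

```text
[ 0.43059746 -0.03820996  0.17901518] [-0.15127042  0.66106978 -4.10667719]
```

View pics/f.png

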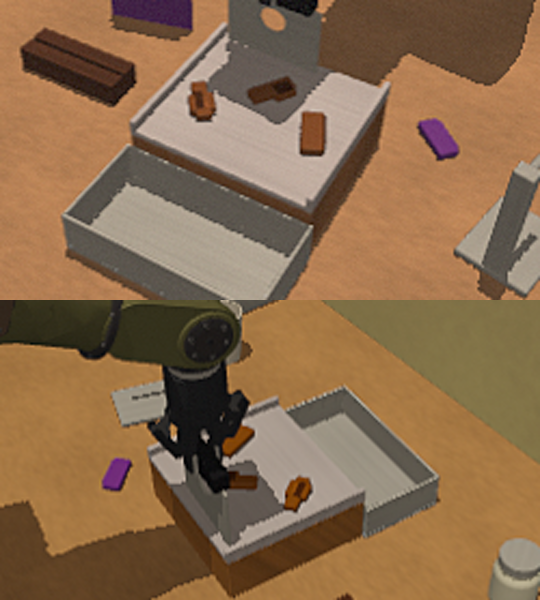

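The blade stands at the sheet's near end, behind the crusts and between the raised edges. Next I sweep the right lane.

>>> apply_moves:
  moves: [0,1,0.1,0,0,0,0,2,0.1,0,0,0,0,3.2,0.1,0,0,0,0,4.4,0.1,0,0,0,0,5.6,0.1,0,0,0,0,6.8,0.1,0,0,0,0,8,0.1,0,0,0,0,9.2,0.1,0,0,0,0,10.4,0.1,0,0,0,0,11.6,0.1,0,0,0]

```text
time: 8.15
tool_pos: [0.5472, -0.0501, 0.1782]
ee_rot: [[0.104, 0.995, 0.0], [0.995, -0.104, -0.0], [-0.0, 0.0, -1.0]]
wrist_force: [-0.7, -0.5, -4.0]
width: 0.0229
finger_force: 81.0
```

>>> apply_moves:
  moves: [0,1.2,0,0,0,0,0,2.4,0,0,0,0,0,3.6,0,0,0,0,0,4.8,0,0,0,0,0,6,0,0,0,0,0,7.2,0,0,0,0,0,8.4,0,0,0,0,0,9.6,0,0,0,0,0,10.8,0,0,0,0,0,10.8,0,0,0,0]

```text
time: 9.15
tool_pos: [0.6546, -0.0614, 0.1776]
ee_rot: [[0.104, 0.995, 0.0], [0.995, -0.104, -0.0], [-0.0, 0.0, -1.0]]
wrist_force: [0.0, -0.5, -4.6]
width: 0.023
finger_force: 80.9
```

```bash
python3 - <<'E'
from h import *
s=manip.get_state();print(s['tool_pos'],s['wrist_force'])
im=np.vstack([cv2.resize(snap(c)[y:y+140,x:x+250,::-1],(540,300),interpolation=2) for c,y,x in [('scene',190,180),('side',130,150)]])
cv2.imwrite('pics/g.png',im)
E
```

```text
[ 0.65463028 -0.06144761  0.17759309] [ 0.02832932 -0.4940459  -4.64652271]
```

View pics/g.png

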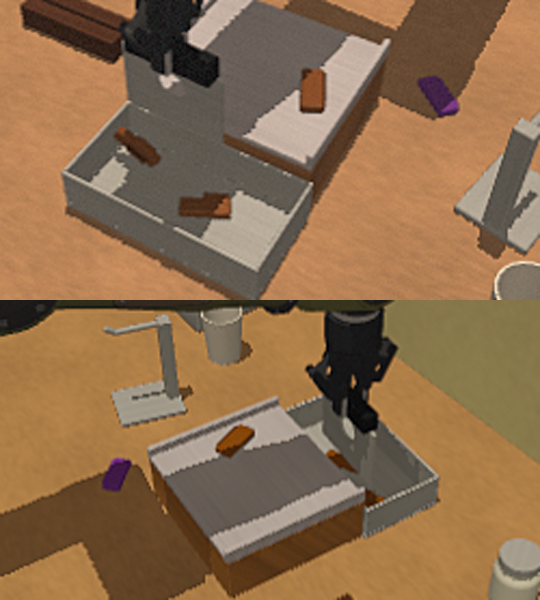

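Two crusts are in the pan and one is left at the sheet's left side. I lift, go back and sweep the left lane.

>>> apply_moves:
  moves: [0,0,-2,0,0,0,0,0,-5,0,0,0,1,-3,-5,0,0,0,3,-7,-5,0,0,0,5,-11,-5,0,0,0,7,-15,-5,0,0,0,8.2,-18.9,-5,0,0,0,8.2,-18.9,-4.5,0,0,0,8.2,-18.9,-2,0,0,0,8.2,-18.9,-0.5,0,0,0]

```text
time: 10.25
tool_pos: [0.4735, 0.04, 0.1825]
ee_rot: [[0.104, 0.995, 0.0], [0.995, -0.104, -0.0], [-0.0, 0.0, -1.0]]
wrist_force: [0.5, 0.6, -4.6]
width: 0.0229
finger_force: 81.8
```

>>> apply_moves:
  moves: [0,0,0.5,0,0,0,0,1,0.5,0,0,0,0,2,0.5,0,0,0,0,3.2,0.5,0,0,0,0,4.4,0.5,0,0,0,0,5.6,0.5,0,0,0,0,6.8,0.5,0,0,0,0,8,0.5,0,0,0,0,9.2,0.5,0,0,0,0,10.4,0.5,0,0,0]

```text
time: 11.25
tool_pos: [0.5789, 0.0288, 0.179]
ee_rot: [[0.105, 0.994, 0.001], [0.994, -0.105, 0.0], [0.0, 0.001, -1.0]]
wrist_force: [-0.4, -0.2, -4.8]
width: 0.0229
finger_force: 82.1
```

>>> apply_moves:
  moves: [0,1.2,0,0,0,0,0,2.4,0,0,0,0,0,3.6,0,0,0,0,0,4.8,0,0,0,0,0,6,0,0,0,0,0,7.2,0,0,0,0,0,8.4,0,0,0,0,0,8.4,-1,0,0,0,0,8.4,-4,0,0,0,0,8.4,-6,0,0,0]

```text
time: 12.25
tool_pos: [0.6614, 0.0202, 0.2411]
ee_rot: [[0.105, 0.995, 0.002], [0.995, -0.105, -0.0], [0.0, 0.002, -1.0]]
wrist_force: [0.1, -0.3, -3.6]
width: 0.023
finger_force: 82.3
```

```bash
python3 - <<'E'
from h import *
s=manip.get_state();print(s['tool_pos'],s['wrist_force'])
im=np.vstack([cv2.resize(snap(c)[y:y+140,x:x+250,::-1],(540,300),interpolation=2) for c,y,x in [('scene',190,180),('side',130,150)]])
cv2.imwrite('pics/h.png',im)
E
```

```text
[0.66135047 0.02022738 0.24108826] [ 0.14688005 -0.30113675 -3.56274267]
```

View pics/h.png

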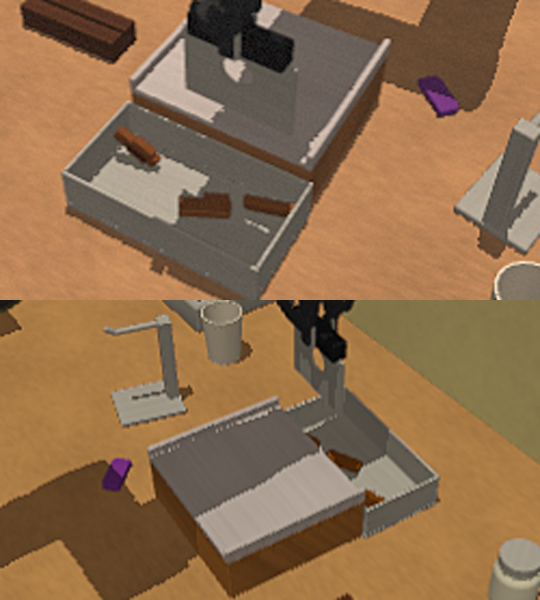

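All three crusts lie in the pan. Next I move toward the stand to look at it with the wrist camera.

>>> apply_moves:
  moves: [0,0,-4,0,0,0,1,-2,-8,0,0,0,4,-5,-8,0,0,0,7,-8,-8,0,0,0,10,-12,-8,0,0,0,13,-15,-8,0,0,0,16,-19,-8,0,0,0,16,-19,-8,0,0,0,16,-19,-8,0,0,0,16,-19,-8,0,0,0]

```text
time: 13.35
tool_pos: [0.489, 0.1989, 0.3179]
ee_rot: [[0.105, 0.994, -0.0], [0.994, -0.105, -0.0], [-0.0, -0.0, -1.0]]
wrist_force: [-0.1, -0.1, -5.6]
width: 0.0227
finger_force: 82.5
```

```bash
python3 - <<'E'
from h import *
np.set_printoptions(precision=4,suppress=True)
s=manip.get_state();print(s['tool_pos'],s['joint_pos'])
im=snap('wrist');snap('scene','sc2.png');snap('side','si2.png');cv2.imwrite('pics/i.png',cv2.resize(im[:300,:,::-1],(800,429),interpolation=2))
for c in ['wrist','scene','side']:
  for n in ['stand','peg']: print(c,n,[(d['at'],d['confidence']) for d in manip.landmark_of(c,n)])
for p in [(391,287),(424,307.5),(444,281),(412,263)]: print(onz('scene',p,.01)[:2])
print('posttop',onz('scene',(423.6,250.7),.166),'tip',onz('scene',(444.3,227.1),.17))
E
```

```text
[0.489  0.1989 0.3179] [18.1586 11.3603 82.9459 -0.0125 85.7135 24.187 ]
wrist stand [([303.6, 82.4], 0.69)]
wrist peg [([310.3, 63.9], 0.74), ([426.4, 285.3], 0.57)]
scene stand [([418.5, 285.4], 0.88)]
scene peg [([432.3, 244.3], 0.94)]
side stand [([217.2, 177.4], 0.71), ([387.7, 268.3], 0.52)]
side peg [([213.1, 144.0], 0.73)]
[0.5712 0.258 ]
[0.5947 0.3419]
[0.4947 0.3703]
[0.4719 0.2869]
posttop [0.5722 0.3004 0.166 ] tip [0.483  0.3273 0.17  ]
```

View pics/i.png

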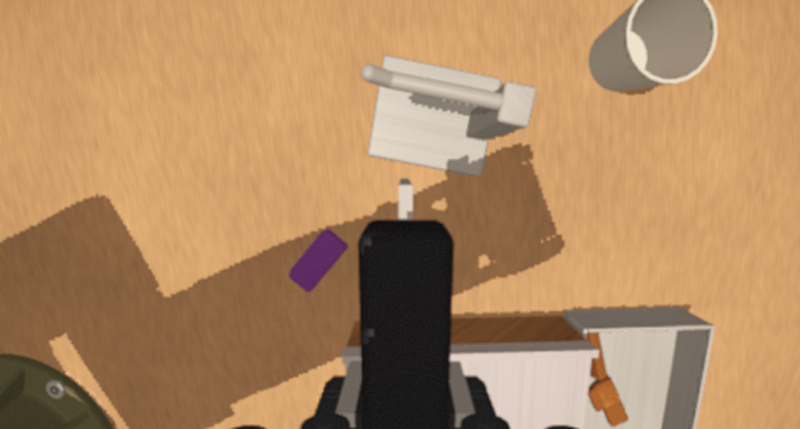

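The wrist view (scale 1.43) shows the peg running from its tip at (370,73) to the post at (500,100). The base corners are at (369,153), (481,175) and (385,57).

```bash
python3 - <<'E'
from h import *
np.set_printoptions(precision=4,suppress=True)
k=800/560
f=lambda x,y,z:print((x,y),onz('wrist',(x/k,y/k),z)[:2])
print('base');f(369,153,.01);f(481,175,.01);f(385,57,.01)
print('peg bent start, post end');f(390,77,.16);f(500,101,.16);print('tip');f(365,73,.172)
print('post top');f(505,82,.166);f(535,88,.166);f(526,126,.166);f(498,119,.166)
print('lm',onz('wrist',(310.3,63.9),.16),onz('wrist',(303.6,82.4),0))
c=np.array([.5331,.3143])
def P(a,b,yaw):
    r=np.radians(yaw);return c+a*np.array([np.cos(r),np.sin(r)])+b*np.array([-np.sin(r),np.cos(r)])
for y in (-16,): print(P(-.048,0,y),P(-.036,0,y),P(-.004,0,y),P(.032,0,y),P(.042,0,y))
o=[]
for a,b,n in [((432.3,244.3),(213.1,144),'peg')]:
    o1,d1=ray('scene',a);o2,d2=ray('side',b);s=np.linalg.lstsq(np.c_[d1,-d2],o2-o1,rcond=None)[0];print(o1+s[0]*d1,o2+s[1]*d2)
E
```

```text
base
(369, 153) [0.4645 0.2863]
(481, 175) [0.5677 0.2553]
(385, 57) [0.489 0.368]
peg bent start, post end
(390, 77) [0.4933 0.3238]
(500, 101) [0.5586 0.3034]
tip
(365, 73) [0.4793 0.3254]
post top
(505, 82) [0.5611 0.3132]
(535, 88) [0.5789 0.3082]
(526, 126) [0.5724 0.2869]
(498, 119) [0.5556 0.2925]
lm [0.5246 0.3123 0.16  ] [0.5284 0.3122 0.    ]
[0.487  0.3275] [0.4985 0.3242] [0.5293 0.3154] [0.5639 0.3055] [0.5735 0.3027]
[0.5288 0.3142 0.1506] [0.528  0.3153 0.1515]
```

>>> apply_moves:
  moves: [2,-3,0,0,0,5,5,-5.6,0,0,0,10.7,9,-5.6,0,0,0,10.7,13.3,-5.6,0,0,0,10.7,13.3,-5.6,2,0,0,10.7,13.3,-5.6,6,0,0,10.7,13.3,-5.6,9,0,0,10.7,13.3,-5.6,11,0,0,10.7,13.3,-5.6,12.3,0,0,10.7,13.3,-5.6,12.3,0,0,10.7]

```text
time: 14.8
tool_pos: [0.4465, 0.3371, 0.1939]
ee_rot: [[0.287, 0.958, -0.002], [0.958, -0.287, -0.001], [-0.002, -0.002, -1.0]]
wrist_force: [0.6, -0.2, -4.8]
width: 0.0227
finger_force: 82.4
```

```bash
python3 - <<'E'
from h import *
np.set_printoptions(precision=4,suppress=True)
s=manip.get_state();print(s['tool_pos'],s['joint_pos'],s['time'])
a=snap('wrist');b=snap('scene');c=snap('side')
x=cv2.resize(a[150:360,100:460,::-1],(480,280),interpolation=2)
y=cv2.resize(b[180:320,370:490,::-1],(300,350),interpolation=2);z=cv2.resize(c[90:230,150:290,::-1],(350,350),interpolation=2)
o=np.zeros((600,790,3),np.uint8);o[:250,:430]=cv2.resize(a[:325,:,::-1],(430,250));o[250:600,:300]=y;o[250:600,310:660]=z
cv2.imwrite('pics/j.png',o)
for cc in ['wrist','scene','side']:
  for n in ['eye','peg']: print(cc,n,[(d['at'],d['confidence']) for d in manip.landmark_of(cc,n)])
E
```

```text
[0.4465 0.3371 0.1939] [33.3034 20.3193 88.11   -0.0016 71.7105 50.0092] 14.8
wrist eye []
wrist peg [([417.6, 244.8], 0.78), ([516.0, 104.9], 0.18)]
scene eye [([250.7, 166.1], 0.77), ([454.3, 220.4], 0.62)]
scene peg [([433.1, 240.0], 0.62)]
side eye [([263.4, 304.8], 0.97), ([189.7, 146.3], 0.78), ([316.7, 296.7], 0.23)]
side peg [([211.7, 141.9], 0.73), ([214.2, 178.6], 0.31)]
```

View pics/j.png

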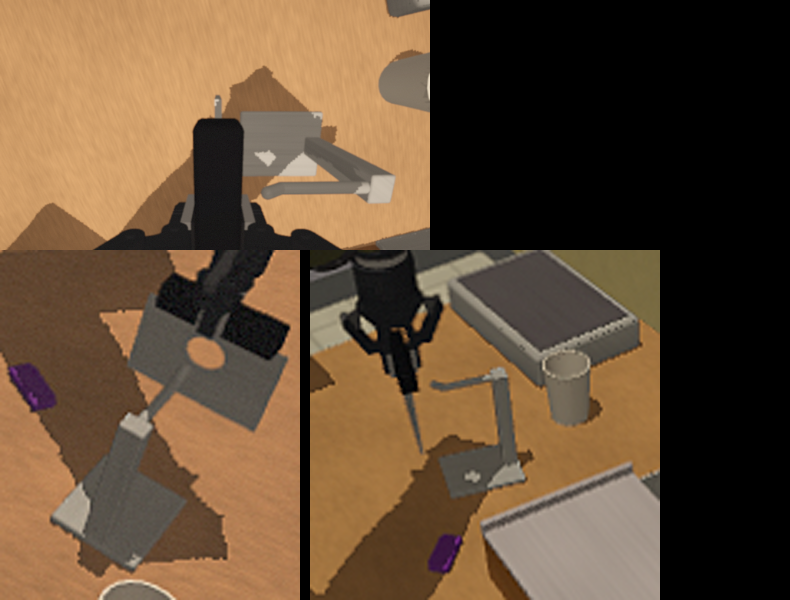

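The composite shows the blade in front of the peg tip. In the scene view the hole is at (454,220) and the peg heads into it. Next I check the alignment numerically.

```bash
python3 - <<'E'
from h import *
np.set_printoptions(precision=4,suppress=True)
o1,d1=ray('scene',(454.3,220.4));o2,d2=ray('side',(189.7,146.3));s=np.linalg.lstsq(np.c_[d1,-d2],o2-o1,rcond=None)[0];print('eye',o1+s[0]*d1,o2+s[1]*d2)
w=lambda x,y,z:onz('wrist',(x*560/430,y*560/430),z)
T=np.array([.4465,.3371]);X=np.array([.958,-.287]);Y=np.array([.287,.958])
for n,p in [('pegmid',w(310,189,.16)),('pegpost',w(358,188,.16)),('bend',w(283,190,.16)),('tip',w(264,193,.171)),('lm',onz('wrist',(417.6,244.8),.16))]:
    d=p[:2]-T;print(n,p[:2],'along',d@X,'lat',d@Y)
# bar end for the scraper lateral
for q in [(200,122),(237,122)]:
    p=w(*q,.1939+.032);d=p[:2]-T;print('bar',d@X,d@Y)
# where peg tip and eye appear in scene
print(proj('scene',[.4471,.3391,.1634]),proj('side',[.4471,.3391,.1634]))
E
```

```text
eye [0.4479 0.3442 0.1679] [0.4522 0.3382 0.1622]
pegmid [0.5158 0.3141] along 0.07295520438773252 lat -0.0021063391646033163
pegpost [0.5533 0.3034] along 0.11201774953160969 lat -0.001614932609089039
bend [0.4952 0.3196] along 0.05164208863375547 lat -0.002811706645872788
tip [0.4796 0.3267] along 0.034664747882680674 lat -0.000474570515073237
lm [0.5241 0.3125] along 0.0813978363838637 lat -0.0013038913972875674
bar -0.007132403402988044 0.058031080265599944
bar 0.009506914642089892 0.05802275341676147
[451.4748 220.8966] [188.1516 146.4345]
```

>>> apply_moves:
  moves: [-0.5,0,0,0,0,0,-0.5,1,0,0,0,0,-0.5,2,0,0,0,0,-0.5,3,0,0,0,0,-0.5,4,0,0,0,0,-0.5,5,0,0,0,0,-0.5,6,0,0,0,0,-0.5,7,0,0,0,0,-0.5,7.5,0,0,0,0,-0.5,7.5,0,0,0,0]

```text
time: 16.25
tool_pos: [0.5178, 0.3108, 0.1951]
ee_rot: [[0.288, 0.958, -0.0], [0.958, -0.288, -0.0], [-0.0, -0.0, -1.0]]
wrist_force: [0.6, -0.7, -4.6]
width: 0.0229
finger_force: 82.6
```

>>> apply_moves:
  moves: [0,0,0.2,0,0,0,0,0,0.4,0,0,0,0,0,0.6,0,0,0,0,0,0.8,0,0,0,0,0,0.9,0,0,0,0,0,1.0,0,0,0,0,0,1.1,0,0,0,0,0,1.2,0,0,0,0,0,1.3,0,0,0,0,0,1.3,0,0,0]

```text
time: 17.25
tool_pos: [0.5172, 0.3111, 0.1821]
ee_rot: [[0.287, 0.958, -0.0], [0.958, -0.287, -0.0], [-0.0, -0.0, -1.0]]
wrist_force: [-0.3, 0.2, -4.4]
width: 0.0227
finger_force: 82.7
```

Through the peg without contact. I lower in small steps until the weight transfers.

>>> apply_moves:
  moves: [0,0,0.05,0,0,0,0,0,0.1,0,0,0,0,0,0.15,0,0,0,0,0,0.2,0,0,0,0,0,0.25,0,0,0,0,0,0.3,0,0,0,0,0,0.35,0,0,0,0,0,0.4,0,0,0,0,0,0.4,0,0,0,0,0,0.4,0,0,0]

```text
time: 18.25
tool_pos: [0.5173, 0.3111, 0.1783]
ee_rot: [[0.287, 0.958, 0.0], [0.958, -0.287, 0.0], [0.0, 0.0, -1.0]]
wrist_force: [-0.1, 0.1, -4.7]
width: 0.0225
finger_force: 82.7
```

>>> apply_moves:
  moves: [0,0,0.05,0,0,0,0,0,0.1,0,0,0,0,0,0.15,0,0,0,0,0,0.2,0,0,0,0,0,0.2,0,0,0,0,0,0.2,0,0,0,0,0,0.2,0,0,0,0,0,0.2,0,0,0,0,0,0.2,0,0,0,0,0,0.2,0,0,0]

```text
time: 19.25
tool_pos: [0.5174, 0.3112, 0.177]
ee_rot: [[0.287, 0.958, 0.001], [0.958, -0.287, 0.0], [0.001, 0.001, -1.0]]
wrist_force: [-3.1, -1.5, 6.0]
width: 0.0227
finger_force: 84.1
```

```bash
python3 - <<'E'
from h import *
a=snap('scene');b=snap('side')
o=np.hstack([cv2.resize(a[180:320,370:490,::-1],(390,455),interpolation=2),cv2.resize(b[90:230,150:270,::-1],(390,455),interpolation=2)])
cv2.imwrite('pics/k.png',o);print(manip.get_state()['wrist_force'])
E
```

```text
[-2.796111   -1.83655076  5.72609781]
```

View pics/k.png

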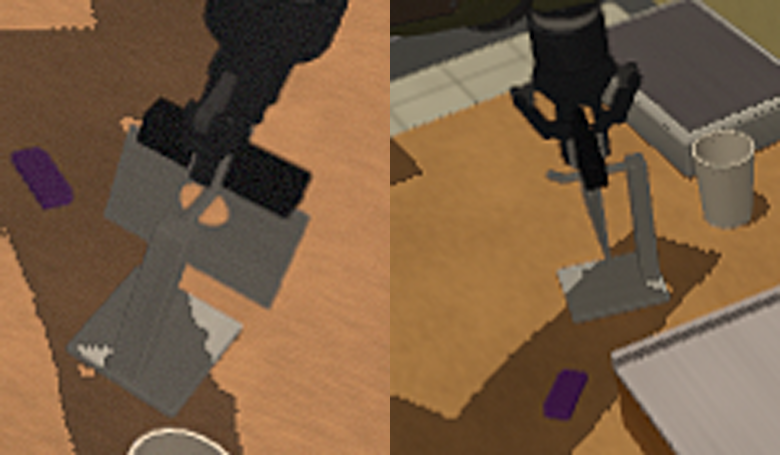

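The peg passes through the hole and carries the scraper's weight. I release with a modest opening and then retreat upward.

>>> apply_moves:
  moves: [0,0,0,0,0,0,0,0,0,0,0,0,0,0,0,0,0,0,0,0,0,0,0,0,0,0,0,0,0,0,0,0,0,0,0,0,0,0,0,0,0,0,0,0,0,0,0,0,0,0,0,0,0,0,0,0,0,0,0,0]
  hand: 4.6
  squeeze: 20

```text
time: 20.35
tool_pos: [0.5173, 0.3111, 0.1763]
ee_rot: [[0.287, 0.958, 0.0], [0.958, -0.287, 0.0], [0.0, 0.0, -1.0]]
wrist_force: [0.2, 0.1, -0.2]
width: 0.0463
finger_force: 0.0
```

>>> apply_moves:
  moves: [0,0,-0.5,0,0,0,0,0,-1,0,0,0,0,0,-2,0,0,0,0,0,-3,0,0,0,0,0,-5,0,0,0,0,0,-8,0,0,0,0,0,-11,0,0,0,0,0,-14,0,0,0,0,0,-14,0,0,0,0,0,-14,0,0,0]

```text
time: 21.35
tool_pos: [0.5173, 0.3111, 0.3171]
ee_rot: [[0.287, 0.958, 0.001], [0.958, -0.287, 0.001], [0.001, 0.001, -1.0]]
wrist_force: [-0.3, 0.2, -0.3]
width: 0.0457
finger_force: 0.0
```

```bash
python3 - <<'E'
from h import *
a=snap('scene');b=snap('side');s=manip.get_state();print(s['wrist_force'],s['tool_pos'],s['time'])
o=np.hstack([cv2.resize(a[190:340,200:480,::-1],(490,262),interpolation=2),cv2.resize(b[90:230,150:290,::-1],(262,262),interpolation=2)])
cv2.imwrite('pics/l.png',o)
E
```

```text
[-0.05786536  0.70977099 -0.96222689] [0.51705269 0.31096702 0.31548237] 21.45
```

View pics/l.png

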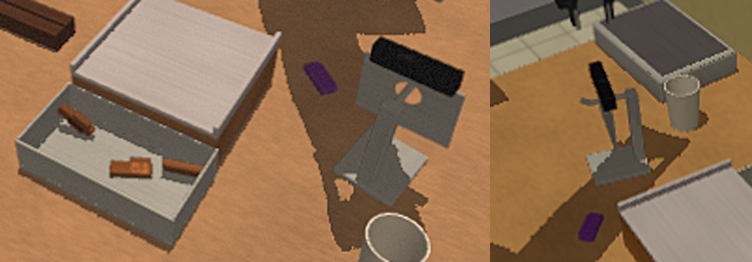

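The scraper hangs on the peg, the gripper is clear and all three crusts are in the pan. I check stillness numerically, then hand in.

>>> apply_moves:
  moves: [0,0,0,0,0,0,0,0,0,0,0,0,0,0,0,0,0,0,0,0,0,0,0,0,0,0,0,0,0,0,0,0,0,0,0,0,0,0,0,0,0,0,0,0,0,0,0,0,0,0,0,0,0,0,0,0,0,0,0,0]

```text
time: 22.45
tool_pos: [0.5173, 0.3111, 0.3163]
ee_rot: [[0.287, 0.958, -0.0], [0.958, -0.287, 0.0], [-0.0, -0.0, -1.0]]
wrist_force: [-0.2, -0.1, -0.0]
width: 0.0458
finger_force: 0.0
```

```bash
python3 - <<'E'
from h import *
a=snap('scene').astype(int)
for _ in range(8): b=snap('scene').astype(int)
d=np.abs(a-b).max(2);print('stand',(d[190:320,370:490]>40).sum(),'pan',(d[240:330,205:330]>40).sum())
print([(x['at'],round(x['confidence'],2)) for x in manip.landmark_of('scene','eye')])
if (d[190:320,370:490]>40).sum()<60: print(manip.job_done())
E
```

```text
stand 4 pan 0
[([249.5, 165.7], 0.86), ([436.3, 241.4], 0.83)]
the job is handed in; nothing more can be done
None
```

The job is handed in with no verdict returned: all three crusts are in the scrap pan and the scraper hangs still on the peg, gripper clear; I viewed 12 pictures, two over the limit of 10.

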